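# Tuck the document box's flap under its lip

## Robot

A 7-joint arm with a two-finger parallel gripper is mounted at the origin on the work surface. World frame = base frame: x ahead of the robot, y to its left, z up, the work surface at z = 0. Lengths are in m, angles in rad, forces in N, time in s.
With the tool pointing down it reaches from about 0.35 to 0.775 m from the base axis. Payload 3.1 kg.
Tool frame: the origin (TCP) lies on the centre line of the jaws, within the pads' length; the fingertips stand 14 mm ahead of it and the grasp point (between the pads) lies 5 mm behind it; z points along the fingers, y is the line along which they close (so a half turn about z gives the same grasp; the last joint's range is limited). The gripper opens to 85 mm and grips with 20 to 120 N. Pads are 22 mm wide; open, the fingers measure 114 mm over their backs; the gripper's body (76 mm by 85 mm) begins 54 mm behind the grasp point. The pads swing forward as they close: fully open they stand 13 mm farther back than shut.
Start: joints at [-1.331, 0.311, 0.014, 1.512, -0.004, 1.319, -0.027], TCP at [0.153, 0.528, 0.245] pointing down, gripper open.
Joint ranges: [-2.7, 2.7], [-0.3, 1.91], [-1.27, 1.3], [0.12, 2.57], [-1.44, 4.58], [0.2, 2.03], [-3.05, 3.05]. Speed limits (rad/s): [2.79, 2.79, 3.14, 3.14, 3.14, 3.14, 3.14].

## Interface

Orientations are given as a unit quaternion [x, y, z, w].
In Python, from workcell import sense, capture, camera_info, finish_job gives the robot as it stands.
- The arm moves only by the tool move_arm, never from a script. Its argument "deltas" is a list that holds one entry, the list of rows, each a list of 7 numbers: the shift along the tool's x, y, z in m, then the turn, a rotation vector about the tool's x, y, z in degrees, then the finger opening in m, from 0 to 0.0854. A call has 1 to 10 rows; each row shifts and turns the commanded pose from where the row before left it, along the tool's axes as they then stand; what a row does not reach is not made up. A row lasts 1/8 s, in which the tool goes at most 62.5 mm and 10.7 degrees, less where a joint would pass 70% of its speed; a pose out of reach is approached as far as the arm can. A call with a gripper value outside its range is refused whole. The fingers move at their own pace and stop on an object; "squeeze" is the grip in N (left out, the last holds). Time passes only in rows, so rows that do not move let the fingers close. It gives the time, the measured TCP pose, the force, the opening and the grip force at its end, in the units of the state.
- sense(): the state, without advancing time (a new reading comes with each control period).
- capture(name): name is "scene" or "top" or "wrist"; returns the picture (384x512x3 uint8, blue, green, red); there is no depth.
- camera_info(name): a dict with "fx", "fy", "cx", "cy" (pixels), "eye" and "rotation" of the camera in the world; the wrist camera has in their place "T_tool_cam" (4x4, takes a point from camera to tool coordinates, whose origin is the TCP and whose axes are the flange's). Camera axes: x right, y down, z forward; pixel columns grow to the right and rows downward; lengths in m; the calibration is good to about 2 mm. A picture is of the moment at which its call begins: read the wrist's pose just before it. camera_info takes no time and is no camera call.
- finish_job(): hands the job in; it is judged then, once.
The state is a dict: "time": time; "q": joint angles; "joint_velocities": joint speeds; "tau": joint torques, N m; "ee_pos": TCP position; "tcp_rot": TCP orientation; "ft_force": force on the tool from outside, world axes, zero at the start; "wrist_torque": the same for the moment, N m; "finger_gap": opening from 0.0 (shut) to 1.0 (fully open); "grip_force": force on a finger pad.
Only numpy, scipy, OpenCV 4.12 (cv2) and the standard library are available. Lean on these libraries where they do the work, as an engineer would, in place of code of your own. Each camera call takes 0.05 s, during which the arm holds its last target. There are 200 camera calls.

## Task

Close the document box: push the open flap over with the fingertips and press it flat, then push it along until its edge is tucked fully home beneath the retaining lip, so that it stays shut when let go. Do not lift, tip or shove the box, and leave the things on it and around it where they are.

Things in the scene. Friction and masses are not known exactly. Their poses are not given: they have to be found in the camera images.
- box: Cardboard document box, 240 (its x) by 260 (its y) by 90 mm high, full of files, about 6 kg, standing loose on the table. Origin: centre of its underside. Its x axis points level from the flap's hinge towards the retaining lip, its y axis runs along the hinge, z is up; the flap and the lip are centred on y = 0. The flap covers a 90 by 120 mm opening in the top.
- flap (a joint): Flap angle, rad: 0 = folded flat, level, 1 mm above the box top (stop); 1.57 = upright; to 2.0 = leaning back from the lip. A stiff white plastic plate 140 mm wide, 4 mm thick, reaching 110 mm from its hinge axis. Springy: let go flat but not tucked, it rises to about 0.8; tucked, only to the lip's underside, about 0.04. Holding it flat takes about 0.13 N m at the hinge.
- flap_slide (a joint): How far the whole flap with its hinge has slid towards the lip (box +x), m: 0 to 0.024 (slotted hinge, stops at both ends). It is stiff: about 5 N moves it, and it stays where it is left. At 0 the edge of the flat flap is 8 mm short of the lip; at 0.024 it lies 16 mm beneath it. Slid forward before it is down, the flap lands on top of the lip instead.
- hinge (a point): Middle of the flap's hinge axis, 93 mm above the table; the axis runs along the box's y; at box x = -58 mm plus flap_slide.
- flap_edge (a point): Middle of the flap's free edge, 110 mm from the hinge axis, in the middle of the flap's thickness.
- rib (a point): Centre of the finger rib on the flap's outer face (the face that is on top once folded): a straight bar parallel to the hinge, 100 mm long, 8 mm wide, standing 8 mm proud, centred 72 mm from the hinge axis. With the flap flat, its top is 103 mm above the table; pushed from the hinge side it slides the flap towards the lip.
- lip_edge (a point): Middle of the underside of the retaining lip's front edge, 99 mm above the table and 4 mm above the top of the flat flap, at box x = +60 mm. The lip is a fixed aluminium strip 168 mm wide, 35 mm deep, 3 mm thick, on low end posts; the gap beneath it is 9 mm high over the box top, 148 mm wide and 29 mm deep.
- stamp: Loose wooden hand stamp, 30 mm across, 58 mm tall, on the box top beside the flap; origin at the centre of its foot. To be left alone.
- clip_box: Loose clear box of paper clips, 55 by 34 by 18 mm, on the box top on the other side of the flap; origin under its centre. To be left alone.
- stapler: Loose stapler, 130 by 36 by 38 mm, on the table beside the box; origin under its centre. To be left alone.
- hole_punch: Loose hole punch, 100 by 120 by 59 mm, on the table; origin under its centre. To be left alone.
- tape_dispenser: Loose tape dispenser, 140 by 50 by 88 mm, on the table; origin under its centre. To be left alone.
- pen_pot: Loose dark steel pot, 80 mm across, 100 mm tall, on the table; origin under its centre. To be left alone.

How it is judged:
By the outcome, as a careful person would: the job done as asked, in the order asked, and still so for the second after the job is handed in, with the robot touching nothing.
It also fails if it takes over 38 s, if anything falls off the work surface, if the arm or the gripper's body presses on something with over 40 N, if the wrist force passes 120 N, or if a joint passes its speed limit or range.

## Working session

There is one attempt and no reset: what is moved stays moved. The work goes in short steps, Python scripts to look and compute and a tool call to move; the robot and the scene stay as the last step left them, time stands still between calls to the robot, and variables do not carry over. Pictures are saved under pics/ and viewed, at most 10 in all, crops included, and the job is handed in when it is done.

Besides the shell and the picture viewer there is one more tool, called after "Request:" as name(argument=value, ...), one argument or row to a line, values as JSON. move_arm: Moves the arm, as the interface text tells. Its arguments: {"type":"object","properties":{"deltas":{"type":"array"},"squeeze":{"type":"number"}},"required":["deltas"]}

```bash
mkdir -p pics; python3 - <<'E'
from workcell import *
import cv2
s=sense(); print({k:s[k] for k in('time','ee_pos','tcp_rot','ft_force','finger_gap')})
for n in('scene','top'):
    cv2.imwrite(f'pics/{n}0.png',cv2.resize(capture(n),None,fx=1.5,fy=1.5,interpolation=cv2.INTER_CUBIC)); print(camera_info(n))
print(camera_info('wrist'))
E
```

```text
{'time': 0.0, 'ee_pos': array([0.15273792, 0.52764487, 0.24423129]), 'tcp_rot': array([ 1.40409230e-01,  9.90092859e-01, -1.16713694e-03, -1.28345619e-04]), 'ft_force': array([ 0.53663964, -0.27553333,  0.12693506]), 'finger_gap': 0.9994685223959687}
{'fx': 441.30532617021356, 'fy': 441.30532617021356, 'cx': 262.60204737763263, 'cy': 190.88542014950414, 'eye': array([ 1.39648168, -0.58086045,  1.06320669]), 'rotation': array([ 0.80919021,  0.42717349, -0.18345256, -0.3592759 ])}
{'fx': 356.40596653008623, 'fy': 356.40596653008623, 'cx': 259.71372162506685, 'cy': 193.22026711692803, 'eye': array([0.33324124, 0.02876607, 1.28484504]), 'rotation': array([ 0.70675964, -0.70242488,  0.06263393, -0.05627697])}
{'fx': 275.17841510474807, 'fy': 275.17841510474807, 'cx': 251.4707837436793, 'cy': 194.1874149053718, 'T_tool_cam': array([[ 2.95984481e-05, -9.46822071e-01, -3.21757618e-01,
         8.26945425e-02],
       [ 9.99999991e-01, -1.30291240e-05,  1.30330123e-04,
        -1.46801369e-04],
       [-1.27591657e-04, -3.21757619e-01,  9.46822063e-01,
        -1.28292389e-01],
       [ 0.00000000e+00,  0.00000000e+00,  0.00000000e+00,
         1.00000000e+00]])}
```

View pics/scene0.png

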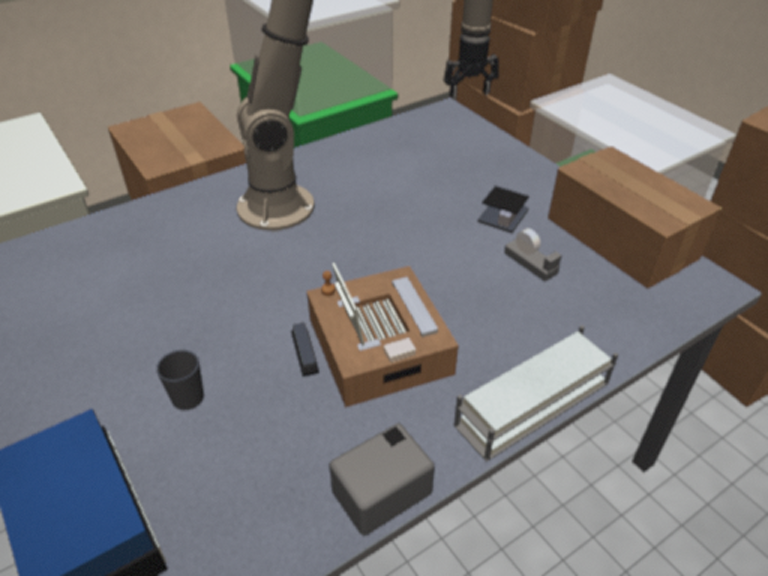

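View pics/top0.png

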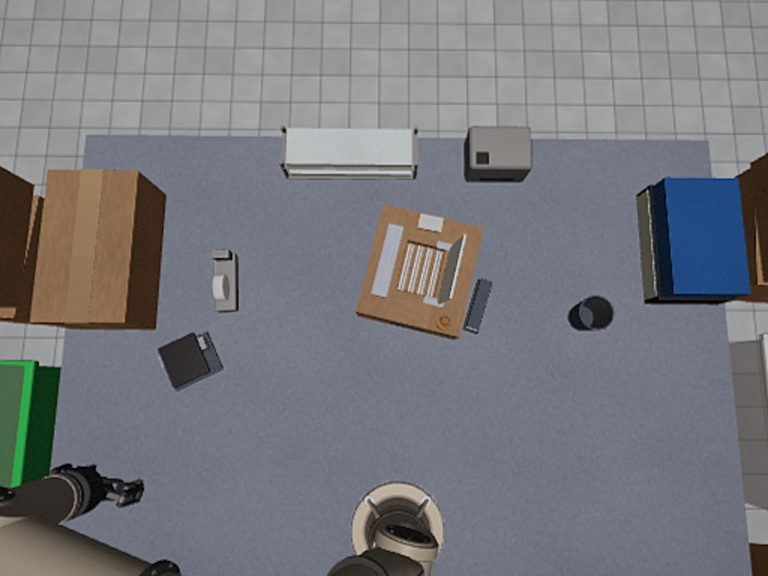

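The scene view shows the box with the flap open (about 345,300) and the lip at (415,305). In the top view the box-top corners are at about (384,205), (481,228), (458,338) and (357,314). The flap is on the right and the lip on the left, so box +x points towards world +y.

```bash
cat > h.py <<'E'
import numpy as np, cv2
from workcell import *
from scipy.spatial.transform import Rotation as R
def cam(n,s=None):
    c=camera_info(n)
    if n=='wrist':
        T=np.eye(4);T[:3,:3]=R.from_quat(s['tcp_rot']).as_matrix();T[:3,3]=s['ee_pos'];T=T@c['T_tool_cam'];return c,T[:3,:3],T[:3,3]
    return c,R.from_quat(c['rotation']).as_matrix(),np.array(c['eye'])
def ray(C,p):
    c,M,e=C; return e,M@np.array([(p[0]-c['cx'])/c['fx'],(p[1]-c['cy'])/c['fy'],1])
def atz(C,p,z):
    e,d=ray(C,p); return e+d*(z-e[2])/d[2]
def proj(C,P):
    c,M,e=C; v=M.T@(np.asarray(P)-e); return np.array([c['fx']*v[0]/v[2]+c['cx'],c['fy']*v[1]/v[2]+c['cy']])
def tri(C1,p1,C2,p2):
    (a,d),(b,f)=ray(C1,p1),ray(C2,p2); t=np.linalg.lstsq(np.c_[d,-f],b-a,rcond=None)[0]
    return (a+d*t[0]+b+f*t[1])/2, np.linalg.norm(a+d*t[0]-b-f*t[1])
E
python3 - <<'E'
from h import *
C=cam('top');S=cam('scene')
pt=np.array([(384,205),(481,228),(458,338),(357,314)])/1.5
W=np.array([atz(C,p,.09) for p in pt]);print(W.round(4))
ctr=W.mean(0);ex=(W[0]+W[3]-W[1]-W[2]);print(ctr,np.degrees(np.arctan2(ex[1],ex[0])),np.linalg.norm(ex)/2)
# scene corners: far-left top(307,292), right(455,345), back(410,270), front(348,398 bottom?)
print([ (proj(S,w)*1.5).round(0) for w in W])
im=capture('scene');x0,y0=190,165
cv2.imwrite('pics/s1.png',cv2.resize(im[165:270,190:320],None,fx=5,fy=5,interpolation=cv2.INTER_CUBIC))
im=capture('top')
cv2.imwrite('pics/t1.png',cv2.resize(im[130:232,230:340],None,fx=5.5,fy=5.5,interpolation=cv2.INTER_CUBIC))
E
```

```text
[[ 0.7367  0.0326  0.09  ]
 [ 0.6831 -0.1925  0.09  ]
 [ 0.4282 -0.135   0.09  ]
 [ 0.4807  0.0915  0.09  ]]
[ 0.58220289 -0.05086657  0.09      ] 76.77216115284344 0.23194796378941387
[array([455., 346.]), array([344., 378.]), array([305., 290.]), array([404., 265.])]
```

View pics/s1.png

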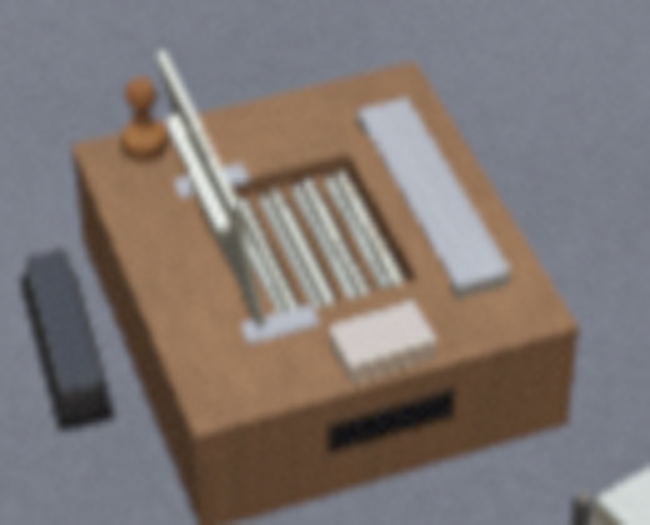

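View pics/t1.png

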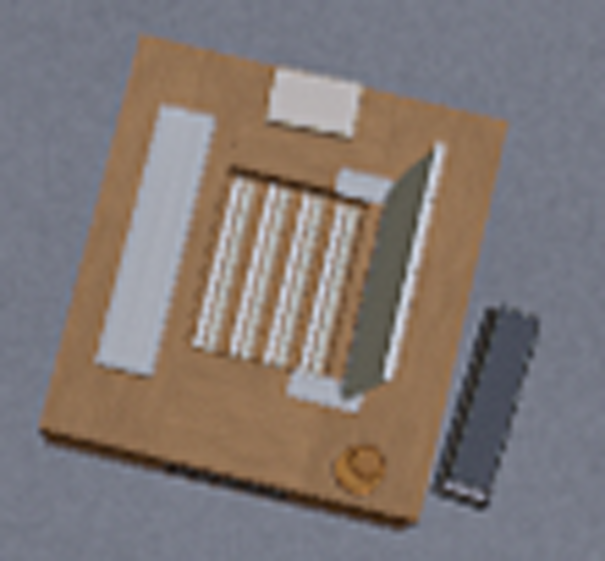

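```bash
python3 - <<'E'
from h import *
from scipy.optimize import least_squares
C=cam('top');S=cam('scene')
t=lambda x,y:np.array([230+(x+.5)/5.5-.5,130+(y+.5)/5.5-.5]); s=lambda x,y:np.array([190+x/5-.4,165+y/5-.4])
bx=[(.12,-.0),]
def box(p,q): 
    c,n=np.cos(p[2]),np.sin(p[2]); return np.array([p[0]+c*q[0]-n*q[1],p[1]+n*q[0]+c*q[1],q[2]])
# y axis: yaw~76.8 -> box y points world -x
obs=[]
A=.12;B=.13;H=.09
for q,a,b in [((A,-B,H),(140,37),(578,328)),((-A,-B,H),(507,122),(198,437)),((-A,B,H),(414,520),(76,148)),((A,B,H),(42,430),(415,65)),
  ((.06,-.084,.102),(162,105),(455,283)),((.06,.084,.102),None,(362,112)),((.095,-.084,.102),None,None),((.095,.084,.102),(97,362),(408,98))]:
    if a: obs.append((C,q,t(*a)))
    if b: obs.append((S,q,s(*b)))
def res(p): return np.concatenate([proj(c,box(p,q))-o for c,q,o in obs])
r=least_squares(res,[.58,-.05,1.34],loss='soft_l1');print(r.x,np.degrees(r.x[2]));print(res(r.x).reshape(-1,2).round(1))
p=r.x
for n,a,b in[('far(+x world)',(440,145),(240,200)),('near',(390,380),(160,50))]:
    P,e=tri(C,t(*a),S,s(*b)); d=P-[*p[:2],0]; c,n2=np.cos(p[2]),np.sin(p[2])
    print(n,P.round(4),e,'box',(c*d[0]+n2*d[1]).round(4),(-n2*d[0]+c*d[1]).round(4))
for th in(1.5,1.6,1.7,1.8,1.9,2.0):
    f=lambda y:(-.058+.11*np.cos(th),y,.093+.11*np.sin(th))
    print(th,[(( proj(C,box(p,f(y)))-[230,130])*5.5).round(0) for y in(-.07,.07)],[((proj(S,box(p,f(y)))-[190,165])*5).round(0) for y in(-.07,.07)])
for nm,a,b in[('stamp top',(365,460),(140,88)),('clip',(316,88),(383,325))]:
    P,e=tri(C,t(*a),S,s(*b));d=P-[*p[:2],0]; print(nm,P.round(3),e,(c*d[0]+n2*d[1]).round(4),(-n2*d[0]+c*d[1]).round(4))
s0=sense();print(R.from_quat(s0['tcp_rot']).as_matrix().round(3))
E
```

```text
[ 0.5858952  -0.04747137  1.33692401] 76.60010314179907
[[-0.9 -0.6]
 [ 0.3  0.1]
 [-0.6 -0.2]
 [-0.4  0.4]
 [ 0.2  0.2]
 [-0.8 -0.2]
 [-1.5 -0.4]
 [ 0.  -0.5]
 [ 8.8  2.4]
 [ 0.5  1. ]
 [-1.   0.1]
 [-1.1  0.1]
 [-0.2  0.4]]
far(+x world) [ 0.6369 -0.1337  0.2074] 0.004713582069232945 box -0.0721 -0.0696
near [ 0.5012 -0.104   0.2071] 0.0033513568380325364 box -0.0746 0.0693
1.5 [array([396., 133.]), array([341., 368.])] [array([271., 195.]), array([194.,  44.])]
1.6 [array([415., 138.]), array([361., 373.])] [array([253., 200.]), array([177.,  48.])]
1.7 [array([433., 143.]), array([379., 378.])] [array([234., 206.]), array([159.,  53.])]
1.8 [array([451., 148.]), array([398., 383.])] [array([216., 213.]), array([142.,  59.])]
1.9 [array([468., 154.]), array([416., 388.])] [array([198., 221.]), array([125.,  67.])]
2.0 [array([484., 160.]), array([432., 393.])] [array([181., 231.]), array([110.,  76.])]
stamp top [ 0.463 -0.098  0.146] 0.0003478085221630066 -0.0774 0.1083
clip [ 0.695 -0.073  0.121] 0.00023235565988645432 0.0005 -0.1126
[[-0.961  0.278 -0.   ]
 [ 0.278  0.961 -0.001]
 [-0.    -0.001 -1.   ]]
```

The fit puts the box at (0.586, -0.047) with yaw 76.6° and the flap at about 1.7 rad. I'll approach behind the flap with the fingers shut, tool x along box +x.

```bash
cat >> h.py <<'E'
BP=np.array([.5859,-.0475]);YAW=np.radians(76.6)
Rb=R.from_euler('z',YAW)
def b2w(q): return Rb.apply(q)+[*BP,0]
def inbox(s): return Rb.inv().apply(s['ee_pos']-[*BP,0])
RT=Rb*R.from_matrix(np.diag([1,-1,-1.]))
def rows(s,tgt,n):
    p=s['ee_pos'].copy();r=R.from_quat(s['tcp_rot']);d=(b2w(tgt)-p)/n;w=(r.inv()*RT).as_rotvec()/n
    for i in range(n):
        print(r.inv().apply(d).round(4).tolist(),np.degrees(w).round(2).tolist());r=r*R.from_rotvec(w)
E
python3 - <<'E'
from h import *
rows(sense(),[-.125,0,.27],16)
E
```

```text
[-0.0364, -0.0348, -0.0015] [-0.0, 0.0, 5.45]
[-0.0395, -0.0312, -0.0015] [-0.0, 0.0, 5.45]
[-0.0423, -0.0273, -0.0015] [-0.0, 0.0, 5.45]
[-0.0447, -0.0232, -0.0015] [-0.0, 0.0, 5.45]
[-0.0467, -0.0188, -0.0016] [-0.0, 0.0, 5.45]
[-0.0483, -0.0143, -0.0016] [-0.0, 0.0, 5.45]
[-0.0494, -0.0096, -0.0016] [-0.0, 0.0, 5.45]
[-0.0501, -0.0049, -0.0016] [-0.0, 0.0, 5.45]
[-0.0504, -0.0001, -0.0016] [-0.0, 0.0, 5.45]
[-0.0501, 0.0047, -0.0016] [-0.0, 0.0, 5.45]
[-0.0495, 0.0094, -0.0016] [-0.0, 0.0, 5.45]
[-0.0483, 0.0141, -0.0016] [-0.0, 0.0, 5.45]
[-0.0468, 0.0186, -0.0016] [-0.0, 0.0, 5.45]
[-0.0448, 0.023, -0.0016] [-0.0, 0.0, 5.45]
[-0.0424, 0.0271, -0.0016] [-0.0, 0.0, 5.45]
[-0.0397, 0.031, -0.0016] [-0.0, 0.0, 5.45]
```

Request:
move_arm(
  deltas=[
    [[-0.0365,-0.035,-0.008,0,0,5.45,0],[-0.0395,-0.031,-0.006,0,0,5.45,0],[-0.042,-0.027,-0.006,0,0,5.45,0],[-0.0445,-0.023,-0.006,0,0,5.45,0],[-0.0465,-0.019,0,0,0,5.45,0],[-0.048,-0.0145,0,0,0,5.45,0],[-0.0495,-0.0095,0,0,0,5.45,0],[-0.05,-0.005,0,0,0,5.45,0],[-0.0505,0,0,0,0,5.45,0],[-0.05,0.0045,0,0,0,5.45,0]],
  ],
)

```text
time: 1.45
ee_pos: [0.4054, 0.0921, 0.2714]
tcp_rot: [0.579, 0.815, 0.0, 0.0]
ft_force: [0.3, 1.8, -0.4]
finger_gap: 0.006
grip_force: 0.0
```

Request:
move_arm(
  deltas=[
    [[-0.0495,0.0095,0,0,0,5.45,0],[-0.0485,0.014,0,0,0,5.45,0],[-0.047,0.0185,0,0,0,5.45,0],[-0.045,0.023,0,0,0,5.45,0],[-0.0425,0.027,0,0,0,5.45,0],[-0.0395,0.031,0,0,0,5.45,0],[0,0,0,0,0,0,0],[0,0,0,0,0,0,0]],
  ],
)

```text
time: 2.45
ee_pos: [0.5562, -0.1675, 0.2708]
tcp_rot: [0.784, 0.62, -0.0, -0.001]
ft_force: [-0.2, 0.2, -0.0]
finger_gap: -0.001
grip_force: 0.0
```

```bash
python3 - <<'E'
from h import *
s=sense();print(s['time'],inbox(s),s['ft_force'],s['finger_gap'])
rows(s,[-.125,0,.27],1)
cv2.imwrite('pics/w1.png',capture('wrist'))
# flap trajectory: TCP in box frame, corner at r=55
for th in np.arange(1.7,-.01,-.1):
    r=.055;ct=1/np.tan(max(th,.05)); h=max(.002,.010-.013*ct,.010-.021*ct,.002-.055*ct)
    x=-.058+r*np.cos(th)-h*np.sin(th);z=.093+r*np.sin(th)+h*np.cos(th)
    print(round(th,1),round(h,4),'TCP',round(x-.011,4),round(z+.014,4))
E
```

```text
2.45 [-0.12361557  0.0010422   0.27080522] [-0.23824702  0.19242603 -0.04064014] -0.0006638218675972144
[-0.0014, 0.001, 0.0008] [-0.08, -0.05, 0.1]
1.7 0.0127 TCP -0.0887 0.1599
1.6 0.0106 TCP -0.0812 0.1617
1.5 0.0091 TCP -0.0742 0.1625
1.4 0.0078 TCP -0.0673 0.1625
1.3 0.0064 TCP -0.0604 0.1617
1.2 0.0049 TCP -0.0537 0.1601
1.1 0.0034 TCP -0.0471 0.1576
1.0 0.002 TCP -0.041 0.1544
0.9 0.002 TCP -0.0364 0.1513
0.8 0.002 TCP -0.0321 0.1478
0.7 0.002 TCP -0.0282 0.144
0.6 0.002 TCP -0.0247 0.1397
0.5 0.002 TCP -0.0217 0.1351
0.4 0.002 TCP -0.0191 0.1303
0.3 0.002 TCP -0.017 0.1252
0.2 0.002 TCP -0.0155 0.1199
0.1 0.002 TCP -0.0145 0.1145
-0.0 0.002 TCP -0.014 0.109
```

View pics/w1.png

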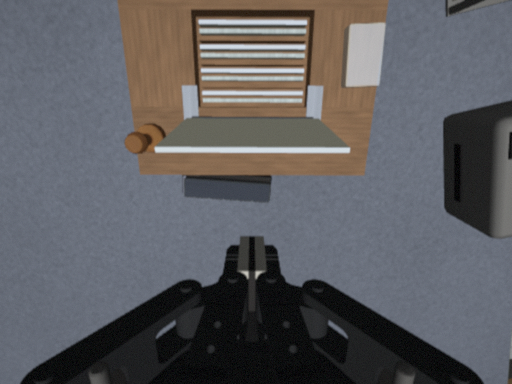

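The wrist view shows the flap edge at row 149, columns 158–349, centred on the fingertips at column 252. I'll descend behind it.

Request:
move_arm(
  deltas=[
    [[-0.001,0.001,0.05,0,0,0,0],[0,0,0.045,0,0,0,0],[0,0,0.013,0,0,0,0],[0.008,0,0,0,0,0,0],[0.008,0,0,0,0,0,0],[0.008,0,0,0,0,0,0],[0.008,0,0,0,0,0,0],[0,0,0,0,0,0,0]],
  ],
)

```text
time: 3.5
ee_pos: [0.5652, -0.137, 0.1636]
tcp_rot: [0.784, 0.621, 0.0, -0.0]
ft_force: [-0.6, 0.7, 0.2]
finger_gap: 0.003
grip_force: 0.0
```

```bash
python3 - <<'E'
from h import *
s=sense();print(s['time'],inbox(s),Rb.inv().apply(s['ft_force']))
E
```

```text
3.5 [-0.09187717 -0.00058861  0.16356852] [0.566316   0.7574913  0.18785175]
```

Request:
move_arm(
  deltas=[
    [[0.009,0,0.001,0,0,0,0],[0.008,0,0,0,0,0,0],[0.008,0,0,0,0,0,0],[0.007,0,0.001,0,0,0,0],[0.007,0,0.0015,0,0,0,0],[0.0065,0,0.0025,0,0,0,0],[0,0,0,0,0,0,0]],
  ],
)

```text
time: 4.38
ee_pos: [0.5752, -0.0928, 0.1568]
tcp_rot: [0.784, 0.621, 0.0, -0.001]
ft_force: [-0.0, 0.7, 0.6]
finger_gap: 0.0
grip_force: 0.0
```

```bash
python3 - <<'E'
from h import *
s=sense();print(s['time'],inbox(s),Rb.inv().apply(s['ft_force']))
a=capture('scene')[150:280,180:330];b=capture('top')[125:235,230:340]
cv2.imwrite('pics/c2.png',np.hstack([cv2.resize(a,(400,347),interpolation=2),cv2.resize(b,(347,347),interpolation=2)]))
E
```

```text
4.375 [-4.65544042e-02 -4.32374769e-05  1.56806708e-01] [0.65800107 0.1752139  0.55214368]
```

View pics/c2.png

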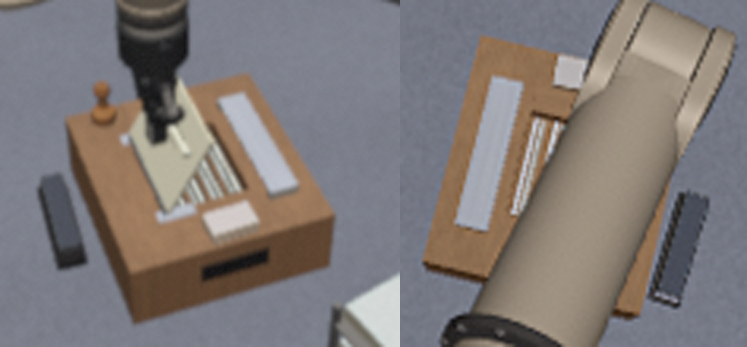

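The flap follows the fingertips and leans over the opening, with the tip on the hinge side of the rib (178,140). I'll keep following the arc.

Request:
move_arm(
  deltas=[
    [[0.005,0,0.0025,0,0,0,0],[0.0045,0,0.003,0,0,0,0],[0.004,0,0.0035,0,0,0,0],[0.004,0,0.004,0,0,0,0],[0.0035,0,0.0045,0,0,0,0],[0.003,0,0.0045,0,0,0,0],[0.0025,0,0.005,0,0,0,0],[0.002,0,0.005,0,0,0,0],[0.001,0,0.005,0,0,0,0],[0,0,0,0,0,0,0]],
  ],
)

```text
time: 5.72
ee_pos: [0.5815, -0.0652, 0.1196]
tcp_rot: [0.784, 0.62, -0.001, -0.0]
ft_force: [-0.3, 0.6, 0.8]
finger_gap: -0.001
grip_force: 0.4
```

```bash
python3 - <<'E'
from h import *
s=sense();print(s['time'],inbox(s),Rb.inv().apply(s['ft_force']))
E
```

```text
5.725 [-0.01827216  0.0002      0.11961077] [0.49483562 0.40312713 0.80184021]
```

Request:
move_arm(
  deltas=[
    [[0,0,0.004,0,0,0,0],[0,0,0.003,0,0,0,0],[0,0,0.0015,0,0,0,0],[0,0,0.001,0,0,0,0],[0,0,0,0,0,0,0]],
  ],
)

```text
time: 6.35
ee_pos: [0.5818, -0.0654, 0.1107]
tcp_rot: [0.784, 0.62, -0.0, 0.0]
ft_force: [-0.5, 1.6, 1.7]
finger_gap: -0.002
grip_force: 0.8
```

Request:
move_arm(
  deltas=[
    [[0,0,0.001,0,0,0,0],[0,0,0,0,0,0,0]],
  ],
)

```text
time: 6.6
ee_pos: [0.5818, -0.0654, 0.1098]
tcp_rot: [0.784, 0.62, -0.0, 0.0]
ft_force: [0.4, 1.6, 2.0]
finger_gap: -0.002
grip_force: 1.1
```

Request:
move_arm(
  deltas=[
    [[0,0,0.001,0,0,0,0],[0,0,0,0,0,0,0]],
  ],
)

```text
time: 6.85
ee_pos: [0.5819, -0.0654, 0.109]
tcp_rot: [0.784, 0.62, 0.0, -0.0]
ft_force: [0.0, 1.6, 3.0]
finger_gap: 0.003
grip_force: 2.1
```

Request:
move_arm(
  deltas=[
    [[0,0,0.001,0,0,0,0],[0,0,0,0,0,0,0]],
  ],
)

```text
time: 7.1
ee_pos: [0.582, -0.0654, 0.1088]
tcp_rot: [0.784, 0.62, 0.0, -0.0]
ft_force: [-1.9, 2.1, 8.3]
finger_gap: 0.004
grip_force: 4.1
```

Request:
move_arm(
  deltas=[
    [[0,0,0.0005,0,0,0,0],[0,0,0,0,0,0,0]],
  ],
)

```text
time: 7.35
ee_pos: [0.582, -0.0654, 0.1087]
tcp_rot: [0.784, 0.62, 0.0, -0.0]
ft_force: [-2.1, 3.0, 10.5]
finger_gap: -0.002
grip_force: 5.2
```

```bash
python3 - <<'E'
from h import *
s=sense();print(s['time'],inbox(s),Rb.inv().apply(s['ft_force']))
a=capture('scene')[185:255,205:315];b=capture('wrist')[60:300,120:390]
cv2.imwrite('pics/c3.png',np.hstack([cv2.resize(a,(440,280),interpolation=2),cv2.resize(b,(315,280),interpolation=2)]))
E
```

```text
7.35 [-0.0183323  -0.0003801   0.10874841] [ 2.39614763  2.72274844 10.48211319]
```

View pics/c3.png

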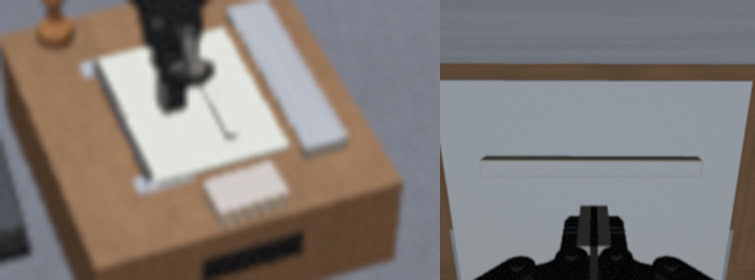

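The stop was felt at a TCP height of 0.1088 m. The flap lies flat, with a brown gap still showing in front of the lip. Now I'll slide forward to the rib.

Request:
move_arm(
  deltas=[
    [[0.003,0,0,0,0,0,0],[0.004,0,0,0,0,0,0],[0.004,0,0,0,0,0,0],[0.003,0,0,0,0,0,0],[0.002,0,0,0,0,0,0],[0,0,0,0,0,0,0]],
  ],
)

```text
time: 8.2
ee_pos: [0.5845, -0.0552, 0.1088]
tcp_rot: [0.786, 0.619, -0.002, 0.002]
ft_force: [-4.2, -4.0, 9.7]
finger_gap: -0.001
grip_force: 4.9
```

```bash
python3 - <<'E'
from h import *
s=sense();print(s['time'],inbox(s),Rb.inv().apply(s['ft_force']))
E
```

```text
8.2 [-0.00781677 -0.00044559  0.10876442] [-4.8482714   3.18033682  9.66114583]
```

Request:
move_arm(
  deltas=[
    [[0.003,0,0,0,0,0,0],[0.003,0,0,0,0,0,0],[0,0,0,0,0,0,0]],
  ],
)

```text
time: 8.57
ee_pos: [0.586, -0.0492, 0.1087]
tcp_rot: [0.786, 0.619, -0.002, 0.002]
ft_force: [-4.3, -4.3, 9.2]
finger_gap: -0.0
grip_force: 4.9
```

Request:
move_arm(
  deltas=[
    [[0.003,0,0,0,0,0,0],[0.003,0,0,0,0,0,0],[0,0,0,0,0,0,0]],
  ],
)

```text
time: 8.95
ee_pos: [0.5873, -0.0434, 0.1087]
tcp_rot: [0.786, 0.619, -0.002, 0.002]
ft_force: [-4.2, -3.0, 9.9]
finger_gap: 0.004
grip_force: 4.9
```

```bash
python3 - <<'E'
from h import *
s=sense();print(s['time'],inbox(s),Rb.inv().apply(s['ft_force']))
b=capture('wrist')[40:300,100:410]
a=capture('scene')[185:255,205:315]
cv2.imwrite('pics/c4.png',np.hstack([cv2.resize(a,(440,280),interpolation=2),cv2.resize(b,(334,280),interpolation=2)]))
E
```

```text
8.95 [ 0.0042913  -0.0004654   0.10873523] [-3.92328231  3.36058292  9.90811085]
```

View pics/c4.png

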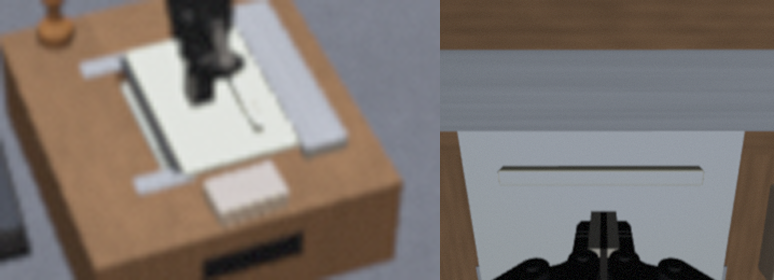

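The flap is sliding with the tip. In the wrist view its edge has gone beneath the lip with no gap left, so I'll continue to the stop.

Request:
move_arm(
  deltas=[
    [[0.003,0,0,0,0,0,0],[0.003,0,0,0,0,0,0],[0,0,0,0,0,0,0]],
  ],
)

```text
time: 9.43
ee_pos: [0.5897, -0.0376, 0.1087]
tcp_rot: [0.785, 0.619, -0.002, 0.003]
ft_force: [-2.1, -4.2, 8.2]
finger_gap: 0.001
grip_force: 3.9
```

Request:
move_arm(
  deltas=[
    [[0.003,0,0,0,0,0,0],[0.003,0,0,0,0,0,0],[0,0,0,0,0,0,0]],
  ],
)

```text
time: 9.8
ee_pos: [0.5916, -0.0314, 0.1087]
tcp_rot: [0.785, 0.619, -0.001, 0.003]
ft_force: [-1.0, -4.7, 6.9]
finger_gap: -0.005
grip_force: 3.5
```

Request:
move_arm(
  deltas=[
    [[0.003,0,0,0,0,0,0],[0.003,0,0,0,0,0,0],[0,0,0,0,0,0,0]],
  ],
)

```text
time: 10.18
ee_pos: [0.5927, -0.0269, 0.1087]
tcp_rot: [0.786, 0.619, -0.002, 0.004]
ft_force: [-1.7, -5.0, 6.5]
finger_gap: -0.003
grip_force: 5.3
```

```bash
python3 - <<'E'
from h import *
s=sense();print(s['time'],inbox(s),Rb.inv().apply(s['ft_force']))
b=capture('wrist')[40:300,100:410]
a=capture('scene')[185:255,205:315]
cv2.imwrite('pics/c5.png',np.hstack([cv2.resize(a,(440,280),interpolation=2),cv2.resize(b,(334,280),interpolation=2)]))
E
```

```text
10.175 [ 0.02163506 -0.00185881  0.10865324] [-5.23267606  0.5034072   6.53258919]
```

View pics/c5.png

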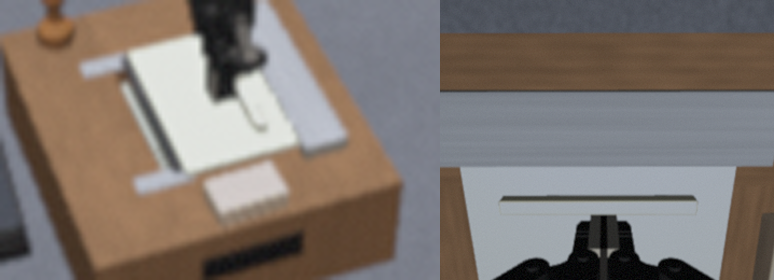

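The tip now sits against the rib. I'll press it forward until the force shows the end stop.

Request:
move_arm(
  deltas=[
    [[0.002,0,0,0,0,0,0],[0.002,0,0,0,0,0,0],[0,0,0,0,0,0,0]],
  ],
)

```text
time: 10.65
ee_pos: [0.5927, -0.0267, 0.1086]
tcp_rot: [0.786, 0.618, -0.004, 0.005]
ft_force: [-2.3, -9.3, 6.7]
finger_gap: -0.001
grip_force: 6.2
```

Request:
move_arm(
  deltas=[
    [[0.002,0,0,0,0,0,0],[0.002,0,0,0,0,0,0],[0,0,0,0,0,0,0]],
  ],
)

```text
time: 11.02
ee_pos: [0.5928, -0.0265, 0.1087]
tcp_rot: [0.787, 0.617, -0.006, 0.007]
ft_force: [-4.1, -14.2, 8.2]
finger_gap: -0.001
grip_force: 8.1
```

```bash
python3 - <<'E'
from h import *
s=sense();print(s['time'],inbox(s),Rb.inv().apply(s['ft_force']))
E
```

```text
11.025 [ 0.02201384 -0.00183339  0.10866982] [-14.73547186   0.71679273   8.17141721]
```

The force rose to 14.7 N with no further travel, so the flap is at the end stop. I'll relax the push, then lift off.

Request:
move_arm(
  deltas=[
    [[-0.004,0,0,0,0,0,0],[-0.004,0,0,0,0,0,0],[-0.002,0,-0.002,0,0,0,0],[0,0,-0.004,0,0,0,0],[0,0,-0.01,0,0,0,0],[0,0,-0.02,0,0,0,0],[0,0,-0.05,0,0,0,0],[0,0,-0.06,0,0,0,0],[-0.03,0,-0.03,0,0,0,0],[0,0,0,0,0,0,0]],
  ],
)

```text
time: 12.28
ee_pos: [0.5857, -0.0547, 0.2865]
tcp_rot: [0.786, 0.619, 0.002, 0.002]
ft_force: [0.1, -0.5, 0.1]
finger_gap: -0.004
grip_force: 0.0
```

```bash
python3 - <<'E'
from h import *
s=sense();print(s['time'],inbox(s),Rb.inv().apply(s['ft_force']))
b=capture('wrist')
a=capture('scene')[165:270,190:320]
cv2.imwrite('pics/c6.png',np.hstack([cv2.resize(a,(416,336),interpolation=2),cv2.resize(b,(384,336),interpolation=cv2.INTER_AREA)][:1]+[cv2.resize(b[:260,60:440],(384,336))]))
C=cam('wrist',s)
for nm,P in [('lip edge y+-',(.06,.084,.102)),('',(.06,-.084,.102)),('rib top hinge-side s=.024 ',(.034,.05,.103)),('s=.020',(.030,.05,.103)),('rib far',(.042,.05,.103))]:
    u=proj(C,b2w(P));print(nm,((u-[60,0])*[384/380,336/260]).round(1))
E
```

```text
12.275 [-0.00705899 -0.00147719  0.28650029] [-0.48186844 -0.24709502  0.13694443]
lip edge y+- [113.1 150.1]
 [268.2 149.4]
rib top hinge-side s=.024  [145.8 181.2]
s=.020 [146.  185.8]
rib far [145.4 171.8]
```

View pics/c6.png

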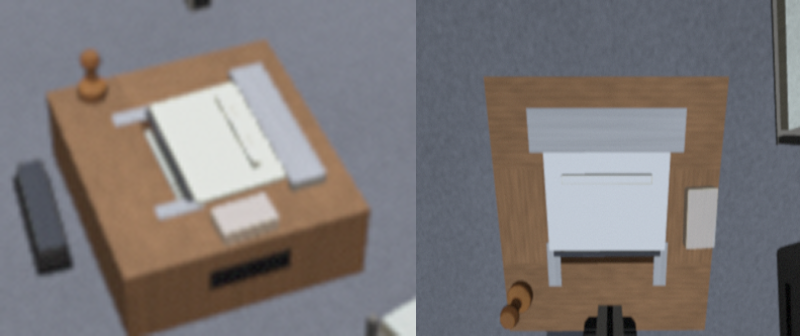

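The flap is flat beneath the lip. The rib, at rows 174–184 against a predicted 174–183, matches a full 24 mm slide. The box, stamp and clip box are where they were.

```bash
python3 -c "
from workcell import *
print(finish_job())"
```

```text
the job is handed in; nothing more can be done
None
```

The document box is closed and handed in at about 12 s: the flap was pressed flat, then slid to its end stop with its edge fully under the lip. It stayed shut after I let go, and the box and the things on it had not visibly moved.

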